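# Set up the glaze sample board on the carving mat

### The arm

A 6-joint arm with a two-finger parallel gripper is mounted at the origin on the work surface. World frame = base frame: x ahead of the robot, y to its left, z up, the work surface at z = 0. Lengths are in mm, angles in degrees, forces in N, time in s.
With the tool pointing down it reaches from about 325 to 775 mm from the base axis. Payload 5.5 kg.
Tool frame: the origin (TCP) lies on the centre line of the jaws, within the pads' length; the fingertips stand 14 mm ahead of it and the grasp point (between the pads) lies 5 mm behind it; z points along the fingers, y is the line along which they close (so a half turn about z gives the same grasp; the last joint's range is limited). The gripper opens to 85 mm and grips with 20 to 120 N. Pads are 22 mm wide; open, the fingers measure 114 mm over their backs; the gripper's body (76 mm by 85 mm) begins 54 mm behind the grasp point. The pads swing forward as they close: fully open they stand 13 mm farther back than shut.
Start: joints at [-75.098, 5.22, 70.514, -0, 104.267, -3.249], TCP at [186.916, -570.157, 222.175] pointing down, gripper open.
Joint ranges: [-164.24, 164.24], [-49.07, 125.15], [9.68, 141.18], [-86.29, 266.29], [3.28, 154.24], [-151.56, 151.56]. Speed limits (degrees/s): [147.25, 147.25, 172.46, 180, 180, 180].

### API

Orientations are given as a 3x3 rotation matrix whose columns are the frame's x, y, z axes.
In Python, from station import manip gives the robot as it stands.
- The arm moves only by the shell command python3 drive.py 'ROWS'. ROWS is a JSON list of rows, 1 to 8 of them, each an object with the fields pos (a list: dx, dy, dz in mm), turn (a turn about the tool's z in degrees), jaw (the finger opening in mm); a field left out counts as zero (the opening has to be given); each row shifts and turns the commanded pose from where the row before left it, along the tool's axes as they then stand; what a row does not reach is not made up. A row lasts 1/8 s, in which the tool goes at most 62.5 mm and 10.7 degrees, less where a joint would pass 70% of its speed; a pose out of reach is approached as far as the arm can. The fingers move at their own pace and stop on an object; the grip force is fixed at half the most. Time passes only in rows, so rows that do not move let the fingers close. It prints the time, the measured TCP pose, the force, the opening and the grip force at its end. Input that does not fit is refused with a message, and nothing moves.
- manip.sense(): the state, without advancing time (a new reading comes with each control period).
- manip.get_image(name): name is "scene" or "top"; returns a dict with "img" (420x560x3 uint8, blue, green, red), "fx", "fy", "cx", "cy" (pixels), "rvec" (rotation vector, rad) and "tvec" (3), from world to camera coordinates, as OpenCV has them. Camera axes: x right, y down, z forward; pixel columns grow to the right and rows downward; lengths in mm; the calibration is good to about 2 mm. A picture is of the moment at which its call begins. There is no depth.
- manip.sign_off(): hands the job in; it is judged then, once.
The state is a dict: "time": time; "joints": joint angles; "joint_vel": joint speeds; "joint_torque": joint torques, N m; "tcp_pos": TCP position; "tool_rot": TCP orientation; "contact_force": force on the tool from outside, world axes, zero at the start; "moment": the same for the moment, N m; "gripper_width": finger opening in mm; "finger_force": force on a finger pad.
Only numpy, scipy, OpenCV 4.12 (cv2) and the standard library are available. Lean on these libraries where they do the work, as an engineer would, in place of code of your own. Each camera call takes 0.05 s, during which the arm holds its last target. There are 200 camera calls.

### The job

The glaze sample board is leaning face-in against the firebrick. Swing its wooden leg well out from the back, then stand the board up on that leg on the clear half of the yellow mat, squarely behind the dish and with its glazed tiles facing the dish, so the carver on the far side can see it. Set it down gently and leave the brick, the dish and everything else where it is.

Things in the scene. Friction and masses are not known exactly. Their poses are not given: they have to be found in the camera images.
- sample_board: Loose plywood panel 110 wide, 220 tall, 12 thick, about 0.32 kg. Glazed tiles 6 mm proud on its face from 28 to 152 mm up; top 65 mm bare, to pinch. Origin: middle of its bottom edge (mid-thickness); z up the panel, x out of the tile face, y along its width. Starts leaning 20 degrees from vertical, tiles on the brick's top edge, back to the robot; lifting the leg can lift it.
- leg (a joint): Wooden strut, 28 wide, 14 thick, flat on the board's back when folded (middle plane 13 mm behind the panel's), hinged at its top, foot at the board's bottom. 0 rad = folded, 0.66 = fully out, at the stop; positive swings the foot away from the back. Starts at 0 to 0.06. Hinge friction 0.025 N m: stays where left and bears the board, which then leans back about 23 degrees on a fully open leg.
- leg_hinge (a point): Point on the hinge axis, at board (-13, 0, 165) mm; the axis is parallel to the board's y. It moves with the board and has its axes.
- leg_foot (a point): Centre of the round rubber foot (radius 6 mm) at the free end of the leg, 148 mm from the hinge axis; z points up the leg towards the hinge.
- firebrick: Pale insulating brick standing on its long edge, 64 deep (x), 230 long (y), 114 high, fixed. Origin: centre of its underside; x points away from the board, towards the far side of the table. The board leans on the top edge of its near (-x) face.
- work_mat: Yellow work mat, 320 (x) by 280 (y), 3 mm thick, fixed flat on the table. Origin: centre of its underside; x points to the carver's edge on the table's far side. The dish and tools lie on the +x half; the half nearer the robot (-x) is clear.
- mat_far_edge (a point): Middle of the mat's far (+x) edge, on its top, where the carver sits.
- carved_dish: Round unglazed dish, 110 diameter, 16 high, loose on the mat's far half. Origin: centre of its underside.
- flat_brush: Flat glaze brush lying on the mat, 132 long along its x (from -55 to +77 mm), 40 wide, 13 high. Origin: underside, at the ferrule.
- loop_tool: Loop carving tool lying on the mat, 121 long along its x (from -50 to +71 mm), 12 thick. Origin: underside of the handle.
- kiln_post: Hollow kiln post standing on the table behind the firebrick, 46 diameter, 75 high. Origin: centre of its underside.
- tall_vase: Tall unglazed vase on the left of the table, 225 high, 120 diameter. Origin: centre of its underside.
- bowl: Unglazed bowl on the right of the table, 144 diameter, 100 high. Origin: centre of its underside.

How it is judged (in metres and radians):
At the end, for the whole second after the job is handed in: Leg out more than 0.4 rad; board on the mat, bottom edge and foot both resting on it, leaning back 14 to 31 degrees, its middle within 85 mm of the mat's centre line and at most 60 mm beyond its centre, foot on the mat, tiles facing the far edge within 23 degrees, released, at rest (value of joint leg above 0.4 rad and angle between sample_board's own z axis and vertical between 0.25 and 0.55 rad and z of sample_board in the frame of work_mat below 0.012 m and z of leg_foot in the frame of work_mat below 0.015 m and y of sample_board in the frame of work_mat between -0.085 and 0.085 m and x of leg_foot in the frame of work_mat above -0.158 m and x of sample_board in the frame of work_mat below 0.06 m and angle between the y axis of sample_board and the y axis of work_mat, either way round below 0.4 rad and x of mat_far_edge in the frame of sample_board above 0.03 m and linear speed of sample_board below 0.02 m/s and velocity of joint leg below 0.1 rad/s); the robot touches nothing.
It fails at once if the board is dropped or slammed onto the mat (faster than 0.35 m/s with its bottom edge less than 25 mm above it) (linear speed of sample_board above 0.35 m/s and z of sample_board in the frame of work_mat below 0.028 m and x of sample_board in the frame of work_mat between -0.16 and 0.16 m and y of sample_board in the frame of work_mat between -0.14 and 0.14 m).
It fails at once if a bystander is moved more than 15 mm (distance of any of carved_dish, flat_brush, loop_tool, kiln_post, tall_vase, bowl from where it was at the start of the episode above 0.015 m).
It also fails if it takes over 61 s, if anything falls off the work surface, if the arm or the gripper's body presses on something with over 40 N, if the wrist force passes 120 N, or if a joint passes its speed limit or range.

## Working session

There is one attempt and no reset: what is moved stays moved. The work goes in short steps, Python scripts to look and compute and a shell command to move; the robot and the scene stay as the last step left them, time stands still between calls to the robot, and variables do not carry over. Pictures are saved under pics/ and viewed, at most 12 in all, crops included, and the job is handed in when it is done.

```bash
ls; mkdir -p pics
python3 - <<'E'
from station import manip
import cv2
for n in("scene","top"):
    d=manip.get_image(n); cv2.imwrite(f"pics/{n}0.png",d["img"])
    R=cv2.Rodrigues(d["rvec"])[0]; print(n,d["fx"],d["fy"],d["cx"],d["cy"],(-R.T@d["tvec"].ravel()).round(),R.round(3).tolist())
print(manip.sense())
E
```

```text
drive.py
pics
station.py
scene 524.982659012372 524.982659012372 277.39251964538715 210.59026585902174 [1011. -697. 1398.] [[0.877, 0.481, 0.01], [0.412, -0.741, -0.53], [-0.248, 0.468, -0.848]]
top 544.2473550583877 544.2473550583877 285.5885782265129 211.40141467853425 [ 410.   16. 1692.] [[-0.017, -1.0, 0.02], [-0.989, 0.014, -0.146], [0.145, -0.022, -0.989]]
{'time': 0.1, 'joints': array([-7.50981313e+01,  5.26003499e+00,  7.05735240e+01,  1.59689846e-03,
        1.04266611e+02, -3.24776359e+00]), 'joint_vel': array([-0.0346594 , -0.10198708, -0.112542  , -0.05290647,  0.11185479,
        0.11212096]), 'joint_torque': array([ 3.41914551e-03, -4.60218251e+01, -4.19219255e+01,  1.15663443e-04,
        1.06533797e-02,  5.42242773e-06]), 'tcp_pos': array([ 186.84985493, -569.89328669,  221.16533762]), 'tool_rot': array([[ 9.50244147e-01,  3.11505829e-01, -4.23495610e-04],
       [ 3.11506091e-01, -9.50242641e-01,  1.69644088e-03],
       [ 1.26027638e-04, -1.74395448e-03, -9.99998471e-01]]), 'contact_force': array([-0.53068478,  0.01794101,  0.50585806]), 'moment': array([-0.05378318, -0.0152415 , -0.01605605]), 'finger_force': 0.0, 'gripper_width': 85.58310481379966}
```

View pics/scene0.png

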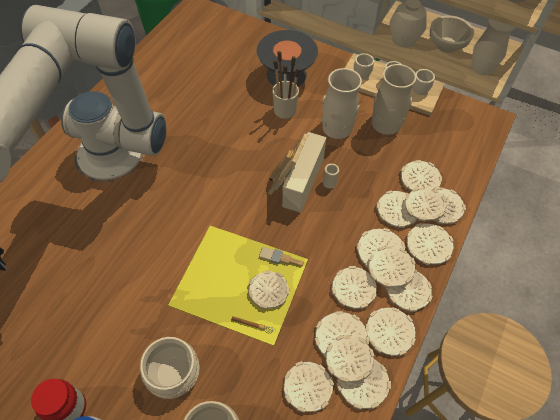

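View pics/top0.png

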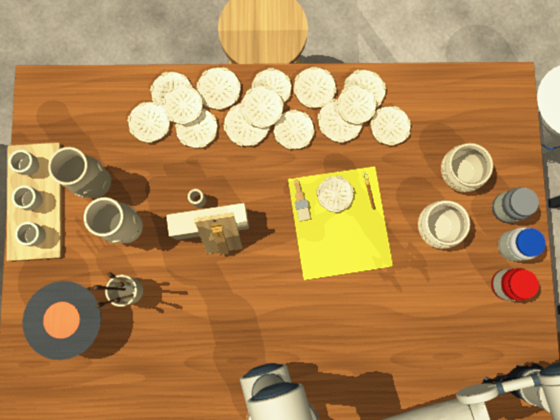

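The scene view shows the board's back at about (283,172), leaning on the brick (305,170), with the mat at about (240,285). In the top view the board is at about (220,235), and the mat spans columns 290–390 and rows 168–278. Next I'll zoom in on the board and segment the mat and dish.

```bash
cat > h.py <<'E'
import cv2,numpy as np
from station import manip
def cam(n):
    d=manip.get_image(n); d["R"]=cv2.Rodrigues(d["rvec"])[0]; d["C"]=-d["R"].T@np.ravel(d["tvec"]); return d
def ray(d,p):
    v=d["R"].T@np.array([(p[0]-d["cx"])/d["fx"],(p[1]-d["cy"])/d["fy"],1]); return v/np.linalg.norm(v)
def onz(d,p,z):
    v=ray(d,p); return d["C"]+v*(z-d["C"][2])/v[2]
def tri(a,p,b,q):
    u,v=ray(a,p),ray(b,q); s=np.linalg.lstsq(np.c_[u,-v],b["C"]-a["C"],rcond=None)[0]
    P,Q=a["C"]+s[0]*u,b["C"]+s[1]*v; return (P+Q)/2,np.linalg.norm(P-Q)
def proj(d,P): return cv2.projectPoints(np.float64([P]),d["rvec"],d["tvec"],np.array([[d["fx"],0,d["cx"]],[0,d["fy"],d["cy"]],[0,0,1.]]),None)[0].ravel()
E
python3 - <<'E'
from h import *
s,t=cam("scene"),cam("top")
for n,d in(("s",s),("t",t)):
    h=cv2.cvtColor(d["img"],cv2.COLOR_BGR2HSV)
    m=cv2.inRange(h,(22,150,90),(35,255,255))
    c=max(cv2.findContours(m,0,2)[0],key=cv2.contourArea); c=cv2.convexHull(c)
    q=cv2.approxPolyDP(c,8,True).reshape(-1,2)
    P=[onz(d,p,3)[:2].round(1).tolist() for p in q]; print(n,q.tolist(),P)
    mask=np.zeros_like(m); cv2.fillPoly(mask,[cv2.convexHull(q)],255); mask=cv2.erode(mask,np.ones((5,5)))
    dm=cv2.bitwise_and(cv2.bitwise_not(cv2.inRange(h,(20,110,50),(38,255,255))),mask)
    for k in cv2.findContours(dm,0,2)[0]:
        if cv2.contourArea(k)>60: (x,y),r=cv2.minEnclosingCircle(k); print("  blob",round(x),round(y),round(r),onz(d,(x,y),12)[:2].round())
a=cv2.resize(s["img"][125:225,255:345],None,fx=4.4,fy=5,interpolation=2)
b=cv2.resize(t["img"][190:265,160:255],None,fx=4.2,fy=6.6,interpolation=2)
a=cv2.resize(s["img"][125:225,255:335],None,fx=5,fy=5,interpolation=2)
b=cv2.resize(t["img"][190:265,175:255],None,fx=5,fy=5,interpolation=2)
o=np.zeros((500,800,3),np.uint8); o[:500,:400]=a; o[:375,400:]=b; cv2.imwrite("pics/z.png",o)
E
```

```text
s [[209, 226], [307, 259], [273, 345], [168, 305]] [[447.3, -78.3], [762.1, -32.8], [799.5, -308.1], [485.9, -350.9]]
  blob 249 322 18 [ 712. -286.]
  blob 268 289 20 [ 711. -177.]
  blob 280 260 22 [696. -76.]
t [[374, 166], [392, 265], [304, 279], [288, 179]] [[801.1, -305.9], [486.0, -349.3], [447.3, -74.8], [762.3, -30.9]]
  blob 301 200 20 [692. -69.]
  blob 335 194 18 [ 712. -177.]
```

View pics/z.png

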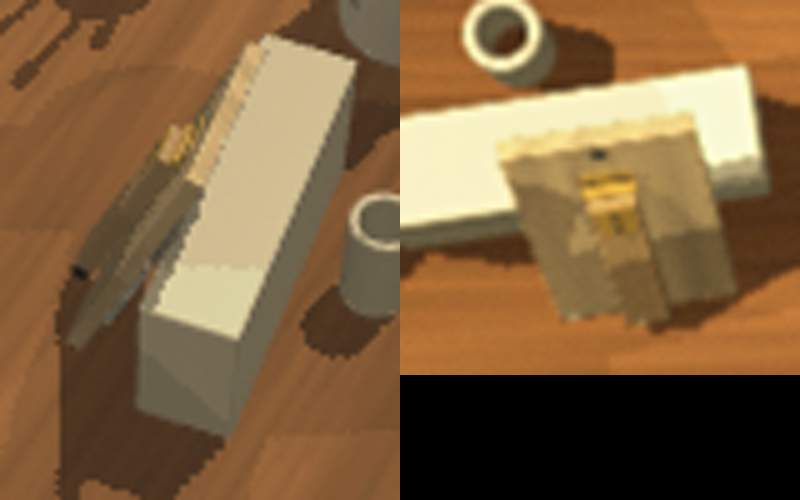

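The crop shows the board's back with the brass hinge (crop (608,190) top view, (180,140) scene), the leg running down to the foot (crop (648,318) top, (80,272) scene), and the light top-edge strip. Next I'll triangulate these.

Run:
```python
from h import *
s,t=cam("scene"),cam("top")
S=lambda x,y:(255+x/5-.4,125+y/5-.4); T=lambda x,y:(175+(x-400)/5-.4,190+y/5-.4)
for n,a,b in(("topfrontL",(265,42),(495,143)),("topfrontR",(203,190),(692,115)),("topbackL",(248,46),(505,160)),("topbackR",(186,178),(697,130)),("foot",(80,272),(648,318)),("hingetop",(178,128),(608,178))):
    print(n,*tri(s,S(*a),t,T(*b)))
for n,p in(("brick L-ish near top",(400,230)),("near top R",(766,178)),("far R",(748,66))): print(n,onz(t,T(*p),114).round())
for n,p in(("brick near R",(152,308)),("far R",(238,335)),("far L",(355,64)),("near L",(268,36))): print(n,onz(s,S(*p),114).round())
for n,p in(("boardbottomL",(562,318)),("bottomR",(735,288))): print(n,onz(t,T(*p),4).round())
```

```text
topfrontL [613.10183808 235.39761592 212.20595536] 1.1175528955947138
topfrontR [628.57726763 128.53557419 201.9900359 ] 1.093751699960296
topbackL [604.32738106 230.5606883  208.46531803] 1.5935282239685047
topbackR [618.97878822 125.19207195 210.86323942] 1.2294119445556366
foot [528.63038593 169.15253889   4.21823346] 4.6341026905720035
hingetop [592.90668485 173.9544773  187.9724321 ] 6.3698693787286995
brick L-ish near top [576. 304. 114.]
near top R [603.  92. 114.]
far R [670. 102. 114.]
brick near R [615.  97. 114.]
far R [669. 105. 114.]
far L [638. 325. 114.]
near L [580. 318. 114.]
boardbottomL [531. 224.   4.]
bottomR [548. 117.   4.]
```

```bash
python3 drive.py '[{"turn":10.1,"jaw":45},{"pos":[29,-49,0],"jaw":45},{"pos":[29,-49,0],"jaw":45},{"pos":[29,-49,0],"jaw":45},{"pos":[29,-49,0],"jaw":45},{"pos":[29,-49,0],"jaw":45},{"pos":[29,-49,0],"jaw":45},{"pos":[29,-49,0],"jaw":45}]' && python3 drive.py '[{"pos":[29,-49,0],"jaw":45},{"pos":[29,-49,0],"jaw":45},{"pos":[29,-49,0],"jaw":45},{"pos":[29,-49,0],"jaw":45},{"pos":[29,-49,0],"jaw":45},{"pos":[29,-49,0],"jaw":45},{"pos":[29,-47,0],"jaw":45},{"jaw":45}]'
cat >> h.py <<'E'
def to(P):
    q=manip.sense(); T=q["tool_rot"]; print("tool delta",(T.T@(np.array(P)-q["tcp_pos"])).round(1),"yaw",np.degrees(np.arctan2(T[1,0],T[0,0])).round(2),"j",q["joints"].round(1),"w",q["gripper_width"],"t",q["time"])
E
python3 -c "
from h import *
to((496,164,129))"
```

```text
time: 1.3
tcp_pos: [340.2, -200.4, 222.3]
tool_rot: [[0.99, 0.14, 0.001], [0.14, -0.99, -0.0], [0.001, 0.001, -1.0]]
contact_force: [0.8, 0.1, 0.1]
gripper_width: 44.7
finger_force: 0.0
time: 2.3
tcp_pos: [493.3, 167.0, 220.6]
tool_rot: [[0.989, 0.145, -0.003], [0.145, -0.989, 0.0], [-0.003, -0.0, -1.0]]
contact_force: [-0.3, -0.9, 0.2]
gripper_width: 44.5
finger_force: 0.0
tool delta [ 2.5  3.4 91.6] yaw 8.31 j [ 14.9  -6.9  82.7   0.  104.4  96.6] w 44.54812403150174 t 2.3
```

```bash
python3 drive.py '[{"pos":[2,2,46],"jaw":45},{"pos":[0,1,46],"jaw":45},{"pos":[15,0,0],"jaw":45},{"pos":[15,0,0],"jaw":45},{"pos":[15,0,0],"jaw":45},{"pos":[8,0,0],"jaw":45},{"jaw":45}]'
python3 - <<'E'
from h import *
to((560.3,172.7,129))
s,t=cam("scene"),cam("top")
a=cv2.resize(s["img"][105:205,255:335],None,fx=5,fy=5,interpolation=2)
b=cv2.resize(t["img"][190:290,175:255],None,fx=5,fy=5,interpolation=2)
cv2.imwrite("pics/z2.png",np.hstack([a,b]))
E
```

```text
time: 3.18
tcp_pos: [548.0, 168.2, 130.2]
tool_rot: [[0.99, 0.139, -0.0], [0.139, -0.99, -0.0], [-0.0, 0.0, -1.0]]
contact_force: [-0.9, 0.5, 0.2]
gripper_width: 45.1
finger_force: 0.0
tool delta [12.8 -2.8  1.2] yaw 8.02 j [13.7  1.2 84.  -0.  94.8 95.6] w 45.103140158916034 t 3.175
```

View pics/z2.png

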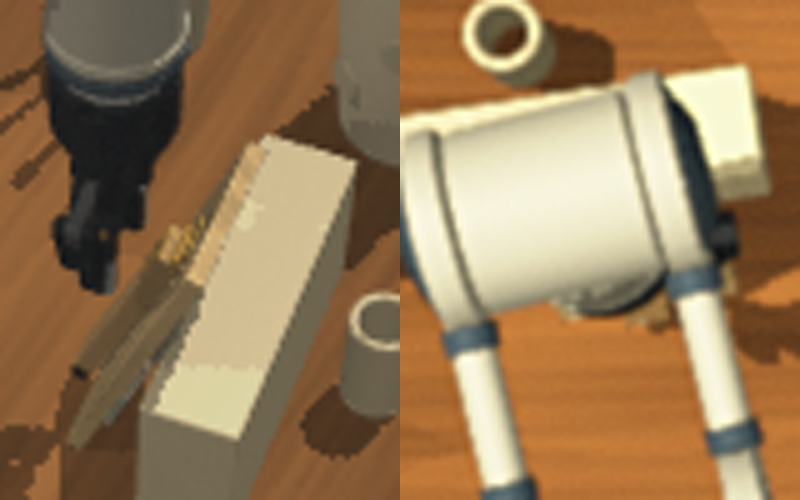

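The scene view shows the fingertips at crop (95,290), left of the leg between hinge (180,240) and foot (78,372). The top view is blocked by the arm. I'll check the projections before moving in.

```bash
python3 - <<'E'
from h import *
s=cam("scene"); q=manip.sense(); T=q["tool_rot"]; p=q["tcp_pos"]
f=lambda P:((proj(s,P)-(255,105))*5+2).round()
for w in(22,-22): print("tip",w,f(p+T@[11,w,14]),f(p+T@[-11,w,14]))
n=np.array([.99,.139,0]);l=np.array([-.139,.99,0]);B=np.array([541,169.5,0])
for z in(13,60,115,160):
  for y in(14,-14): print("leg outer",z,y,f(B+n*(.364*z-21.3)+l*y+[0,0,z]))
E
python3 drive.py '[{"pos":[5,-3,1],"jaw":45},{"pos":[5,0,0],"jaw":45},{"jaw":45}]'
```

```text
tip 22 [114. 310.] [ 80. 300.]
tip -22 [139. 257.] [106. 246.]
leg outer 13 14 [ 84. 347.]
leg outer 13 -14 [ 69. 380.]
leg outer 60 14 [110. 311.]
leg outer 60 -14 [ 94. 344.]
leg outer 115 14 [141. 267.]
leg outer 115 -14 [125. 301.]
leg outer 160 14 [168. 228.]
leg outer 160 -14 [151. 263.]
time: 3.7
tcp_pos: [557.7, 173.2, 129.1]
tool_rot: [[0.99, 0.14, -0.0], [0.14, -0.99, -0.0], [-0.0, 0.0, -1.0]]
contact_force: [0.8, -0.2, 0.0]
gripper_width: 45.0
finger_force: 0.0
```

```bash
python3 drive.py '[{"pos":[0,0,5],"jaw":45},{"pos":[3,0,0],"jaw":45},{"jaw":45}]'; python3 drive.py '[{"pos":[2.5,0,0],"jaw":45},{"jaw":45}]'
python3 - <<'E'
from h import *
s=cam("scene")
cv2.imwrite("pics/z3.png",cv2.resize(s["img"][105:205,255:335],None,fx=6,fy=6,interpolation=2))
E
```

```text
time: 4.08
tcp_pos: [560.5, 173.4, 124.0]
tool_rot: [[0.99, 0.14, -0.0], [0.14, -0.99, -0.0], [-0.0, 0.0, -1.0]]
contact_force: [-0.9, -0.5, 0.1]
gripper_width: 44.8
finger_force: 0.0
time: 4.32
tcp_pos: [563.1, 173.9, 124.3]
tool_rot: [[0.99, 0.14, 0.0], [0.14, -0.99, 0.0], [0.0, -0.0, -1.0]]
contact_force: [0.0, 0.4, 0.3]
gripper_width: 45.0
finger_force: 0.0
```

View pics/z3.png

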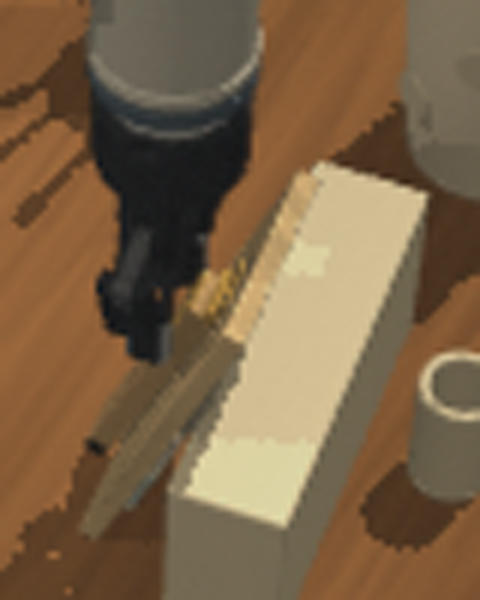

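The tip (crop (150,345)) now overlaps the leg with no contact force. I'll go a little closer, then close.

```bash
python3 drive.py '[{"pos":[2.5,0,0],"jaw":45},{"jaw":45}]'; python3 drive.py '[{"jaw":10},{"jaw":10},{"jaw":10},{"jaw":10},{"jaw":10}]'
```

```text
time: 4.62
tcp_pos: [565.5, 174.2, 124.2]
tool_rot: [[0.99, 0.14, 0.0], [0.14, -0.99, -0.0], [0.0, 0.0, -1.0]]
contact_force: [-0.8, 0.1, 0.3]
gripper_width: 45.1
finger_force: 0.0
time: 5.25
tcp_pos: [565.5, 174.3, 124.4]
tool_rot: [[0.99, 0.14, 0.0], [0.14, -0.99, 0.0], [0.0, -0.0, -1.0]]
contact_force: [1.1, 1.2, 1.4]
gripper_width: 26.5
finger_force: 59.1
```

```bash
python3 drive.py '[{"pos":[-10,0,-5],"jaw":10},{"pos":[-15,0,-20],"jaw":10},{"pos":[-15,0,-25],"jaw":10},{"pos":[-10,0,-20],"jaw":10},{"pos":[0,10,0],"jaw":10},{"pos":[0,25,0],"jaw":10},{"pos":[0,35,0],"jaw":10},{"pos":[5,35,0],"jaw":10}]' && python3 drive.py '[{"pos":[15,35,0],"jaw":10},{"pos":[15,35,0],"jaw":10},{"pos":[15,35,0],"jaw":10},{"pos":[10,35,0],"jaw":10},{"pos":[10,35,0],"jaw":10},{"pos":[0,35,0],"jaw":10},{"pos":[0,30,0],"jaw":10},{"pos":[0,24,0],"jaw":10}]'
python3 - <<'E'
from h import *
s,t=cam("scene"),cam("top")
a=cv2.resize(s["img"][170:350,140:310],None,fx=2.3,fy=2.3,interpolation=2)
b=cv2.resize(t["img"][150:330,240:410],None,fx=2.3,fy=2.3,interpolation=2)
cv2.imwrite("pics/z4.png",np.hstack([a,b]))
E
```

```text
time: 6.25
tcp_pos: [535.3, 62.2, 192.4]
tool_rot: [[0.99, 0.14, -0.002], [0.14, -0.99, -0.001], [-0.002, 0.0, -1.0]]
contact_force: [1.3, -0.1, -3.7]
gripper_width: 25.7
finger_force: 59.6
time: 7.25
tcp_pos: [636.4, -190.5, 192.0]
tool_rot: [[0.99, 0.139, -0.003], [0.139, -0.99, 0.001], [-0.003, -0.001, -1.0]]
contact_force: [-0.1, -0.7, -4.3]
gripper_width: 26.3
finger_force: 59.5
```

View pics/z4.png

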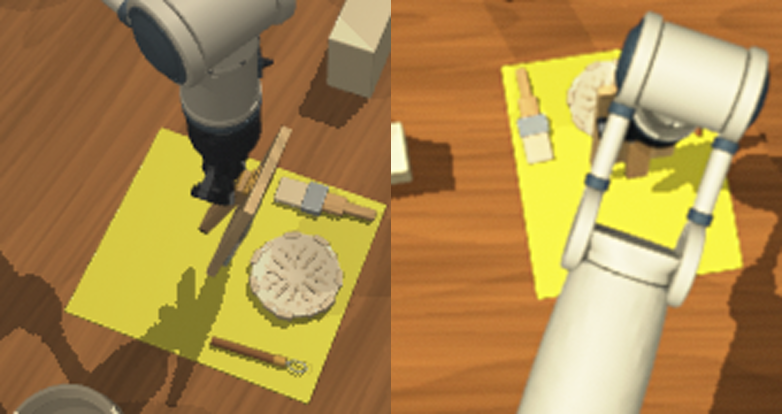

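The board hangs from the leg, already swung to near vertical: foot at crop (205,230), board bottom at (220,270), dish ahead at (295,275). Now I'll lower until contact.

```bash
python3 drive.py '[{"pos":[0,0,15],"jaw":10},{"pos":[0,0,15],"jaw":10},{"pos":[0,0,12],"jaw":10},{"pos":[0,0,6],"jaw":10},{"pos":[0,0,3],"jaw":10},{"jaw":10}]'; python3 drive.py '[{"pos":[0,0,3],"jaw":10},{"jaw":10}]'; python3 drive.py '[{"pos":[0,0,3],"jaw":10},{"jaw":10}]'
```

```text
time: 8.1
tcp_pos: [637.0, -188.3, 143.4]
tool_rot: [[0.99, 0.14, 0.0], [0.14, -0.99, -0.0], [0.0, 0.0, -1.0]]
contact_force: [1.1, 0.6, -3.9]
gripper_width: 25.9
finger_force: 59.6
time: 8.35
tcp_pos: [636.9, -188.4, 140.2]
tool_rot: [[0.99, 0.14, 0.0], [0.14, -0.99, -0.0], [0.0, 0.0, -1.0]]
contact_force: [-0.3, 0.0, -3.5]
gripper_width: 26.0
finger_force: 59.6
time: 8.6
tcp_pos: [636.7, -188.4, 136.7]
tool_rot: [[0.99, 0.14, -0.001], [0.14, -0.99, 0.0], [-0.001, -0.0, -1.0]]
contact_force: [0.6, 0.3, -4.4]
gripper_width: 26.3
finger_force: 59.6
```

```bash
python3 drive.py '[{"pos":[0,0,2],"jaw":10},{"jaw":10}]'; python3 drive.py '[{"pos":[0,0,2],"jaw":10},{"jaw":10}]'; python3 drive.py '[{"pos":[0,0,1.5],"jaw":10},{"jaw":10}]'
```

```text
time: 8.85
tcp_pos: [636.8, -188.3, 134.9]
tool_rot: [[0.99, 0.14, -0.0], [0.14, -0.99, 0.0], [-0.0, -0.0, -1.0]]
contact_force: [0.2, -0.2, -4.4]
gripper_width: 26.1
finger_force: 59.6
time: 9.1
tcp_pos: [636.8, -188.3, 132.9]
tool_rot: [[0.99, 0.14, -0.0], [0.14, -0.99, 0.0], [-0.0, -0.0, -1.0]]
contact_force: [-0.4, 0.8, -4.8]
gripper_width: 26.3
finger_force: 59.6
time: 9.35
tcp_pos: [636.8, -188.4, 131.5]
tool_rot: [[0.99, 0.14, -0.0], [0.14, -0.99, 0.0], [-0.0, -0.0, -1.0]]
contact_force: [-0.6, -0.2, -3.6]
gripper_width: 26.2
finger_force: 59.6
```

```bash
python3 drive.py '[{"pos":[0,0,1.5],"jaw":10},{"jaw":10}]'; python3 drive.py '[{"pos":[0,0,1.5],"jaw":10},{"jaw":10}]'; python3 drive.py '[{"pos":[0,0,1.5],"jaw":10},{"jaw":10}]'|grep -v rot
```

```text
time: 9.6
tcp_pos: [637.0, -188.4, 130.3]
tool_rot: [[0.99, 0.14, 0.0], [0.14, -0.99, -0.0], [0.0, 0.0, -1.0]]
contact_force: [0.3, -1.0, -3.5]
gripper_width: 25.8
finger_force: 59.7
time: 9.85
tcp_pos: [637.5, -188.3, 130.0]
tool_rot: [[0.99, 0.14, 0.002], [0.14, -0.99, -0.0], [0.002, 0.001, -1.0]]
contact_force: [1.2, 1.7, 1.7]
gripper_width: 26.2
finger_force: 60.4
time: 10.1
tcp_pos: [638.1, -188.3, 129.7]
contact_force: [0.8, 2.0, 6.0]
gripper_width: 26.2
finger_force: 61.0
```

```bash
python3 drive.py '[{"pos":[-6,0,0],"jaw":10},{"pos":[-6,0,0],"jaw":10},{"jaw":10}]'|grep -v rot; python3 drive.py '[{"pos":[-6,0,0],"jaw":10},{"pos":[-6,0,0],"jaw":10},{"jaw":10}]'|grep -v rot
python3 - <<'E'
from h import *
s=cam("scene")
cv2.imwrite("pics/z5.png",cv2.resize(s["img"][190:310,180:300],None,fx=5,fy=5,interpolation=2))
E
```

```text
time: 10.48
tcp_pos: [626.4, -190.0, 131.1]
contact_force: [0.7, 2.0, 9.9]
gripper_width: 25.7
finger_force: 61.5
time: 10.85
tcp_pos: [614.5, -191.7, 131.6]
contact_force: [-0.6, 2.4, 11.5]
gripper_width: 26.1
finger_force: 61.8
```

View pics/z5.png

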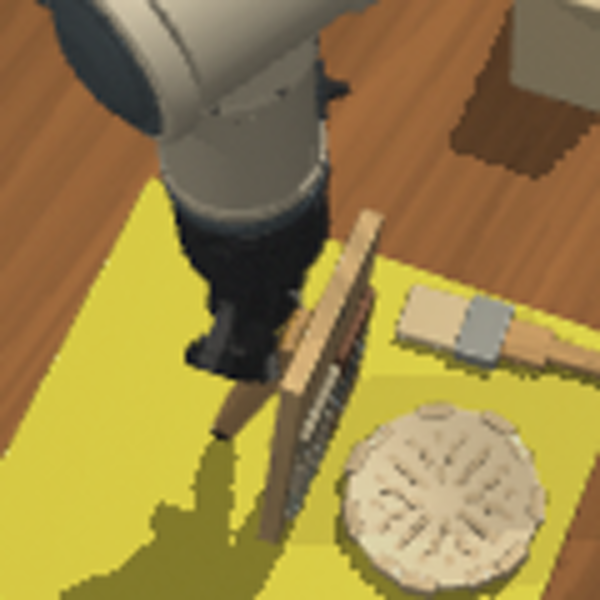

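The tiles are now visible and the board is about upright (bottom corner at crop (270,540), top edge (290,390)–(375,215)). Foot at (222,435). Continuing the drag.

```bash
python3 drive.py '[{"pos":[-6,0,0],"jaw":10},{"pos":[-6,0,0],"jaw":10},{"jaw":10}]'|grep -v rot; python3 drive.py '[{"pos":[-6,0,1],"jaw":10},{"pos":[-6,0,1],"jaw":10},{"jaw":10}]'|grep -v rot
python3 - <<'E'
from h import *
s,t=cam("scene"),cam("top")
a=cv2.resize(s["img"][190:310,180:300],None,fx=3.3,fy=3.3,interpolation=2)
b=cv2.resize(t["img"][165:285,285:405],None,fx=3.3,fy=3.3,interpolation=2)
cv2.imwrite("pics/z6.png",np.hstack([a,b]))
E
```

```text
time: 11.28
tcp_pos: [602.4, -193.3, 131.3]
contact_force: [-0.2, 3.4, 12.4]
gripper_width: 26.2
finger_force: 62.0
time: 11.65
tcp_pos: [590.9, -194.9, 130.4]
contact_force: [-1.6, 3.0, 15.4]
gripper_width: 26.0
finger_force: 62.5
```

View pics/z6.png

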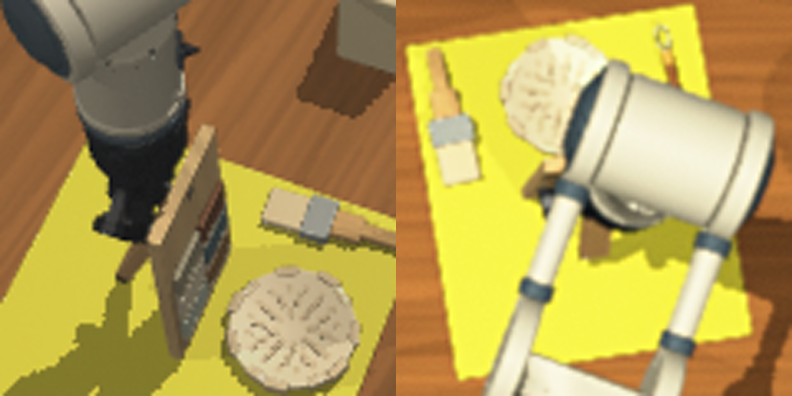

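The board now leans back: near bottom corner at crop (178,355), near top corner at (152,240), foot at (125,275). I'll calculate its lean.

```bash
cat >> h.py <<'E'
def lean(d,bot,top,foot=None):
    n=np.array([.99,.139,0]);l=np.array([-.139,.99,0]);M=np.array([624,-191,3.])
    P=onz(d,bot,3); v=ray(d,top); X=d["C"]+v*(l@(P-d["C"]))/(l@v); r=X-P
    print("bottom corner mat",(n@(P-M)).round(1),(l@(P-M)).round(1),"top rel n,z",(n@r).round(1),r[2].round(1),"tilt",np.degrees(np.arctan2(-(n@r),r[2])).round(1))
    if foot is not None:
        v=ray(d,foot); F=d["C"]+v*(l@(P+55*l-d["C"]))/(l@v); print("foot mat x",(n@(F-M)).round(1),"z",F[2].round(1)-3)
E
python3 - <<'E'
from h import *
s=cam("scene")
c=lambda x,y:(180+x/3.3,190+y/3.3)
lean(s,c(178,355),c(152,240),c(125,276))
E
```

```text
bottom corner mat 5.0 -52.3 top rel n,z -7.0 216.8 tilt 1.9
foot mat x -70.2 z -8.2
```

```bash
python3 drive.py '[{"pos":[-6,0,0],"jaw":10},{"pos":[-6,0,0],"jaw":10},{"jaw":10}]'|grep -v rot; python3 drive.py '[{"pos":[-6,0,1],"jaw":10},{"pos":[-6,0,1],"jaw":10},{"jaw":10}]'|grep -v rot;python3 drive.py '[{"pos":[-6,0,1],"jaw":10},{"pos":[-5,0,1],"jaw":10},{"jaw":10}]'|grep -v rot
python3 - <<'E'
from h import *
s=cam("scene")
cv2.imwrite("pics/z7.png",cv2.resize(s["img"][190:310,180:300],None,fx=5,fy=5,interpolation=2))
E
```

```text
time: 12.18
tcp_pos: [578.3, -196.8, 129.2]
contact_force: [-1.8, 2.2, 12.3]
gripper_width: 26.1
finger_force: 62.1
time: 12.55
tcp_pos: [566.2, -198.6, 126.9]
contact_force: [-2.9, 2.9, 11.2]
gripper_width: 25.9
finger_force: 62.3
time: 12.92
tcp_pos: [558.1, -199.9, 126.0]
contact_force: [3.9, 2.9, 9.5]
gripper_width: 25.9
finger_force: 58.8
```

View pics/z7.png

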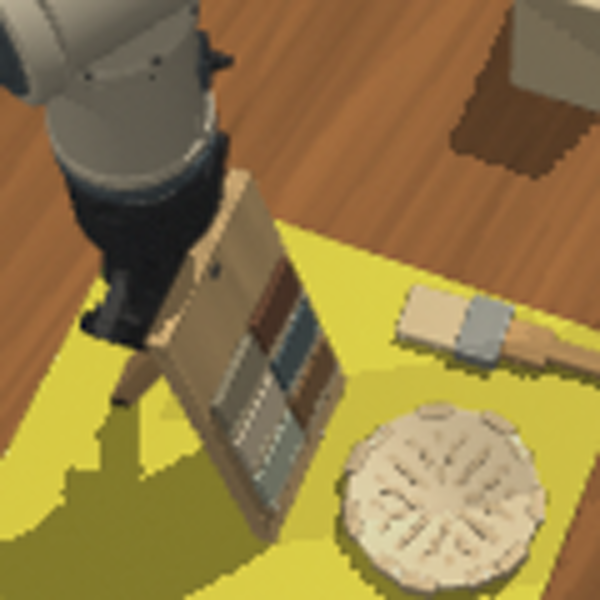

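The board now leans back clearly: bottom corner (265,540), top corner (155,345), foot (122,400). Its top is close to the gripper body.

Run:
```python
from h import *
s=cam("scene")
c=lambda x,y:(180+x/5,190+y/5)
lean(s,c(265,540),c(155,345),c(122,400)); to((558,-200,126))
```

```text
bottom corner mat 3.1 -54.5 top rel n,z -45.6 212.3 tilt 12.1
foot mat x -113.0 z -11.6
tool delta [-0.2  0.1 -0. ] yaw 8.11 j [-23.1   3.6  81.9   0.2  93.8  58.8] w 26.219117810566484 t 13.025
```

```bash
python3 drive.py '[{"pos":[-4,0,1],"jaw":10},{"pos":[-4,0,1],"jaw":10},{"jaw":10}]'|grep -v rot; python3 drive.py '[{"pos":[-4,0,1.5],"jaw":10},{"pos":[-4,0,1.5],"jaw":10},{"jaw":10}]'|grep -v rot
python3 - <<'E'
from h import *
s=cam("scene")
cv2.imwrite("pics/z8.png",cv2.resize(s["img"][190:310,180:300],None,fx=5,fy=5,interpolation=2))
E
```

```text
time: 13.4
tcp_pos: [550.9, -201.3, 124.7]
contact_force: [4.5, 2.1, 11.9]
gripper_width: 26.0
finger_force: 58.5
time: 13.78
tcp_pos: [545.6, -202.4, 123.9]
contact_force: [9.7, 2.8, 15.5]
gripper_width: 25.5
finger_force: 58.3
```

View pics/z8.png

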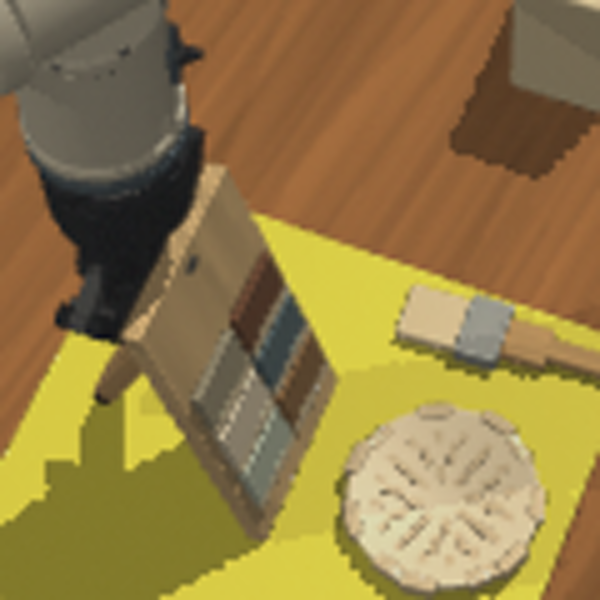

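Board leaning about 16° (bottom (260,540), top (130,335)), with the foot just above the mat. I'll relieve the preload, then open the fingers and back off gently.

```bash
python3 drive.py '[{"pos":[2,0,-3],"jaw":10},{"pos":[1,0,-2],"jaw":10},{"jaw":10}]'|grep -v rot; python3 drive.py '[{"jaw":32},{"jaw":34},{"jaw":38},{"jaw":42},{"jaw":45},{"jaw":45}]'|grep -v rot
```

```text
time: 14.2
tcp_pos: [545.0, -202.4, 125.1]
contact_force: [4.2, 0.0, 8.6]
gripper_width: 25.6
finger_force: 59.0
time: 14.95
tcp_pos: [541.8, -201.8, 121.1]
contact_force: [-0.1, 0.4, -0.5]
gripper_width: 45.1
finger_force: 0.0
```

```bash
python3 drive.py '[{"pos":[-4,0,0],"jaw":45},{"pos":[-6,0,0],"jaw":45},{"pos":[-10,0,0],"jaw":45},{"pos":[-15,0,0],"jaw":45},{"pos":[-20,0,0],"jaw":45},{"pos":[-25,0,0],"jaw":45},{"pos":[-25,0,-20],"jaw":45},{"pos":[-10,0,-50],"jaw":45}]'|grep -v rot; python3 drive.py '[{"pos":[0,0,-50],"jaw":45},{"pos":[0,0,-50],"jaw":45},{"jaw":45},{"jaw":45},{"jaw":45}]'|grep -v rot
python3 - <<'E'
from h import *
s,t=cam("scene"),cam("top")
a=cv2.resize(s["img"][180:310,170:300],None,fx=3,fy=3,interpolation=2)
b=cv2.resize(t["img"][160:290,280:410],None,fx=3,fy=3,interpolation=2)
cv2.imwrite("pics/z9.png",np.hstack([a,b]))
E
```

```text
time: 15.95
tcp_pos: [424.9, -217.4, 189.0]
contact_force: [1.0, -0.7, 1.7]
gripper_width: 45.5
finger_force: 0.0
time: 16.58
tcp_pos: [427.3, -217.7, 289.3]
contact_force: [-0.5, 0.1, -0.6]
gripper_width: 45.1
finger_force: 0.0
```

View pics/z9.png

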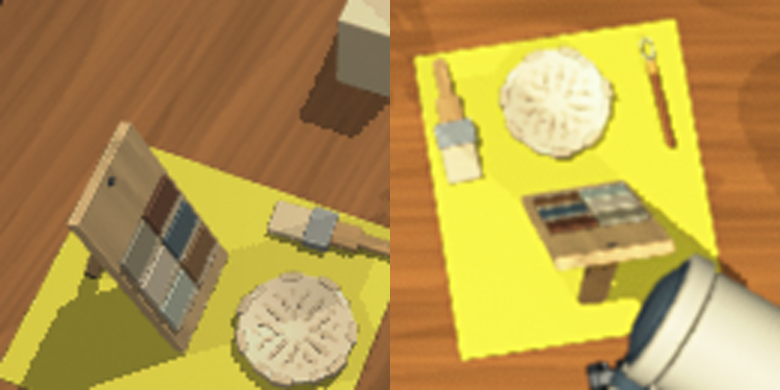

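The board stands on its leg on the mat's clear half, tiles toward the dish. Bottom corner is at crop (183,352), top (72,228), and the foot at (592,303) in the top view. Now I'll check the numbers.

Run:
```python
from h import *
s,t=cam("scene"),cam("top")
c=lambda x,y:(170+x/3,180+y/3); T=lambda x,y:(280+(x-390)/3,160+y/3)
lean(s,c(183,352),c(72,228))
n=np.array([.99,.139,0]);l=np.array([-.139,.99,0]);M=np.array([624,-191,3.])
F=onz(t,T(592,303),9); print("foot",n@(F-M),l@(F-M))
a,b=(onz(t,T(*p),3) for p in((522,194),(626,183))); print("bottom L,R approx",n@(a-M),l@(a-M),n@(b-M),l@(b-M))
a,b=(onz(t,T(*p),205) for p in((560,268),(672,252))); d=a-b; print("top yaw rel mat",np.degrees(np.arctan2(-n@d,l@d)),d)
```

```text
bottom corner mat -3.0 -54.6 top rel n,z -88.9 194.4 tilt 24.6
foot -125.18606469705512 -1.4295008772286906
bottom L,R approx -1.8922430748224803 50.575516222945005 -7.147188382667737 -59.00872059823623
top yaw rel mat -0.7595500815876859 [-13.10086584 103.22926682   0.        ]
```

All measurements fall within limits: lean 24°, bottom edge at mat x ≈ -4 mm, foot at -125 mm, and square to the mat. Handing in.

```bash
python3 -c "
from station import manip
print(manip.sign_off())"
```

```text
the job is handed in; nothing more can be done
None
```

The job is handed in (the judge returned no verdict): the sample board stands on its opened leg on the mat's clear half, square behind the dish with tiles facing it, leaning back about 24°, and the arm is clear.

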